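Fasten the centrifuge rotor with its hold-down screw

TASK

The rotor has just been put back on the centrifuge spindle. Take the hold-down screw with the round black knob out of the stand, lower it upright into the deep well in the middle of the rotor, start its thread by feel at the bottom without forcing it, and screw it in clockwise by hand until its flange sits flush on the hub. Leave it there, and leave the T-handled tool standing where it is.

Things in the scene. Friction and masses are not known exactly. Their poses are not given: they have to be found in the camera images.
- screw_knob (a point): Middle of the hold-down screw's round black ribbed knob (40 mm across, 31 mm tall, grip it anywhere round), on the axis, z up the axis, x along the white line across the knob's top. The screw is one loose rigid piece, 120 mm long, 0.14 to 0.28 kg, standing knob up in one of the stand's two bores, in either.
- screw_flange (a point): Centre of the underside of the screw's steel flange (41 mm across, 5 mm thick), 20.5 mm below the knob's middle, same axes. Below it a smooth shank 22 mm across and 52 mm long, then the thread. The screw is home when this face lies on the hub.
- screw_start (a point): Point on the screw's axis level with the lower ends of its thread, 95 mm below the knob's middle, same axes. Right-hand round thread of two starts, 22 mm across; the lower ends of both starts lie under the two ends of the knob's white line (x). Below it a nose 13 mm across, tapered to 10 mm; its tip is 9.5 mm below this point.
- hub_mouth (a point): Centre of the well's mouth, level with the hub's flat top face (48 mm across), 140 mm above the worktop. The well is upright, 24 mm wide, its mouth countersunk to 32 mm, closed 90 mm down. Within 70 mm of the axis nothing round the hub is higher than 119 mm above the worktop. x axis: line through the two dark notches on the hub, front and back.
- hub_thread (a point): On the well's axis, at the top of the mating two-start thread, 62 mm below the mouth (ends 72 mm below, passage 16.6 mm wide). Set down on it, the screw's flange stays 6 to 14 mm above the hub by its angle, lowest with white line on the notches. Sinks 16 mm per turn clockwise from above (2 mm play), 0.4 to 0.85 turn to home; turned back, it climbs, then drops. Stays where let go.
- centrifuge: Bench centrifuge, off-white, 225 mm wide, 275 mm deep, 130 mm tall, fixed; origin on the worktop under the rotor's axis, x from its sloping front to its back. The open lid stands at the back from 118 mm behind the axis, leaning away, top 350 mm up. In the chamber an aluminium rotor, 163 mm across with ten empty tube places and a steel hub rising in its middle; its brake is on, it does not turn.
- stand: White stand, 60 by 160 mm, 50 mm tall, on a 72 by 172 mm foot, fixed; origin at the centre of its underside, y along its length. Two upright bores 24.5 mm wide, 44 mm deep, at y = +45 and -45 mm: one holds the screw, the other the T-handled tool. The screw's nose rests 6 mm above the worktop, so the middle of its knob is 110.5 mm up.
- lifter_bar (a point): Middle of the cross bar of the T-handled rotor lifting tool: all steel, bar 81 mm long and 13 mm thick, 110 mm above the worktop, within 0.4 rad of square to the stand's length. It stands loose in the other bore and stays there.
Not all that is in view belongs to the job. What is meant by the part that bears screw_knob is not red, and is the larger of those in its own colour.

How it is judged:
By the outcome, as a careful person would: the job done as asked, in the order asked, and still so for the second after the job is handed in, with the robot touching nothing.
It also fails if it takes over 64 s, if anything falls off the work surface, if the arm or the gripper's body presses on something with over 40 N, if the wrist force passes 120 N, or if a joint passes its speed limit or range.

ROBOT

A 6-joint arm with a two-finger parallel gripper is mounted at the origin on a cart in front of the work surface, level with it; the furniture and walls round the work are solid. World frame = base frame: x ahead of the robot, y to its left, z up, the work surface at z = 0. Lengths are in mm, angles in degrees, forces in N, time in s.
With the tool pointing down it reaches from about 350 to 850 mm from the base axis. Payload 8.1 kg.
Tool frame: the origin (TCP) lies midway between the tips of the shut fingers; the grasp point (between the pads) lies grip_depth behind it (grip_depth is the distance from the TCP to the grasp point, in mm); z points along the fingers, y is the line along which they close (so a half turn about z gives the same grasp; the last joint's range is limited). The gripper opens to 85 mm and grips with 20 to 120 N. Pads are 22 mm wide; open, the fingers measure 114 mm over their backs; the gripper's body (76 mm by 85 mm) begins 54 mm behind the grasp point. The pads swing forward as they close: fully open they stand 13 mm farther back than shut.
Start: joints at [-78.633, 7.471, 85.268, -0, 87.261, -4.893], TCP at [168.024, -575.998, 231.292] pointing down, gripper open.
Joint ranges: [-169.43, 169.43], [-51.17, 129.36], [1.28, 143.12], [-76.62, 256.62], [0, 156.53], [-152.29, 152.29]. Speed limits (degrees/s): [136.94, 136.94, 159.86, 180, 180, 180].

INTERFACE

Orientations are given as [roll, pitch, yaw] about the fixed x, y, z axes, in that order (R = Rz(yaw) Ry(pitch) Rx(roll)).
In Python, from bench import sense, snapshot, hand_in, grip_depth gives the robot as it stands. The module is installed in compiled form; this text tells all that it offers.
- The arm moves only by the tool apply_moves, never from a script. Its argument "series" is text: rows parted by semicolons, each of 5 numbers parted by spaces: the shift along the tool's x, y, z each as a share of 0.3 m, from -1 to 1, then the turn about the tool's z as a share of 2 rad, from -1 to 1, then the gripper's target within -1 to 1 (shut at 1, half-way at 0, fully open at -1). In form: tx ty tz twist gripper; .... A call has 1 to 5 rows; each row shifts and turns the commanded pose from where the row before left it, along the tool's axes as they then stand; what a row does not reach is not made up. A row lasts 1/12 s, in which the tool goes at most 41.7 mm and 7.16 degrees, less where a joint would pass 70% of its speed; a pose out of reach is approached as far as the arm can. A call with a number of a shift or a turn outside -1 to 1 is refused whole. A call with a gripper value outside its range is refused whole. The fingers move at their own pace and stop on an object; "squeeze" is the grip in N (left out, the last holds). Time passes only in rows, so rows that do not move let the fingers close. It gives the time, the measured TCP pose, the force, the opening and the grip force at its end, in the units of the state.
- sense(): the state, without advancing time (a new reading comes with each control period).
- snapshot(name): name is "scene" or "side" or "wrist"; returns a dict with "frame" (400x640x3 uint8, blue, green, red), "depth" (400x640 float32, mm along the optical axis (not along the pixel's ray), 0 where there is no reading), "intrinsics" (3x3 intrinsics, pixels), "extrinsics" (4x4, takes a point from camera to world coordinates); the wrist camera has in their place "tool_from_camera" (4x4, takes a point from camera to tool coordinates, whose origin is the TCP and whose axes are the flange's). Camera axes: x right, y down, z forward; pixel columns grow to the right and rows downward; lengths in mm; the calibration is good to about 2 mm. The wrist camera is an equidistant fisheye: a pixel r from the principal point sees the ray r / f radians off the axis. A picture is of the moment at which its call begins: read the wrist's pose just before it.
- hand_in(): hands the job in; it is judged then, once.
The state is a dict: "time": time; "joint_pos": joint angles; "qd": joint speeds; "joint_efforts": joint torques, N m; "tool_pos": TCP position; "tcp_rot": TCP orientation; "ft_force": force on the tool from outside, world axes, zero at the start; "wrist_torque": the same for the moment, N m; "finger_gap": finger opening in mm; "grip_force": force on a finger pad.
Only numpy, scipy, OpenCV 4.12 (cv2) and the standard library are available. Lean on these libraries where they do the work, as an engineer would, in place of code of your own. Each camera call takes 0.05 s, during which the arm holds its last target. There are 200 camera calls.

## Working session

There is one attempt and no reset: what is moved stays moved. The work goes in short steps, Python scripts to look and compute and a tool call to move; the robot and the scene stay as the last step left them, time stands still between calls to the robot, and variables do not carry over. Pictures are saved under pics/ and viewed, at most 10 in all, crops included, and the job is handed in when it is done.

Besides the shell and the picture viewer there is one more tool, called after "Call:" as name(argument=value, ...), one argument or row to a line, values as JSON. apply_moves: Moves the arm, as the interface text tells. Its arguments: {"type":"object","properties":{"series":{"type":"string"},"squeeze":{"type":"number"}},"required":["series"]}

```bash
mkdir -p pics; ls
python3 - <<'E'
from bench import sense,snapshot,grip_depth
import cv2,numpy as np
print(grip_depth, sense())
for n in("scene","side"):
    s=snapshot(n); cv2.imwrite(f"pics/{n}0.png",s["frame"]); np.savez(f"{n}0.npz",**s); print(n,s["intrinsics"],s["extrinsics"])
E
```

```text
pics
18.700000000000003 {'time': 0.0, 'joint_pos': array([-7.86333284e+01,  7.51396927e+00,  8.53308843e+01, -2.97007814e-03,
        8.72615657e+01, -4.89286878e+00]), 'qd': array([ 0.1102255 , -0.06304915,  0.03138973,  0.00744076,  0.02368464,
        0.04136398]), 'joint_efforts': array([ 3.75429427e-04, -5.69391310e+01, -5.00557745e+01,  6.65975861e-06,
        1.43874538e-02,  2.07130952e-06]), 'tool_pos': array([ 167.8874204 , -575.44794447,  230.24092529]), 'tcp_rot': array([-1.79893715e+02, -6.12119861e-03,  1.62596794e+01]), 'ft_force': array([-0.45474753,  0.29805449,  0.49428394]), 'wrist_torque': array([-0.00822297,  0.02222238,  0.03020322]), 'grip_force': 0.0, 'finger_gap': 85.06572702995909}
scene [[389.04566983   0.         313.99878397]
 [  0.         389.04566983 202.04689268]
 [  0.           0.           1.        ]] [[-7.92889263e-01 -3.04497058e-01  5.27833457e-01 -2.28724047e+01]
 [-6.09231624e-01  3.77942644e-01 -6.97134267e-01  5.99652274e+02]
 [ 1.27845605e-02 -8.74323109e-01 -4.85175902e-01  5.77605598e+02]
 [ 0.00000000e+00  0.00000000e+00  0.00000000e+00  1.00000000e+00]]
side [[367.29951937   0.         318.70169722]
 [  0.         367.29951937 205.17920808]
 [  0.           0.           1.        ]] [[ 9.74480572e-01  1.98042317e-01 -1.05673344e-01  6.10944976e+02]
 [ 2.24027053e-01 -8.28419124e-01  5.13355272e-01 -5.38269455e+02]
 [ 1.41242488e-02 -5.23928427e-01 -8.51645178e-01  8.26689698e+02]
 [ 0.00000000e+00  0.00000000e+00  0.00000000e+00  1.00000000e+00]]
```

View pics/scene0.png

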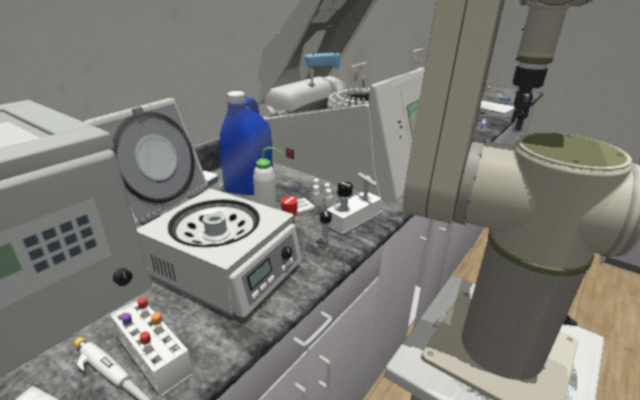

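View pics/side0.png

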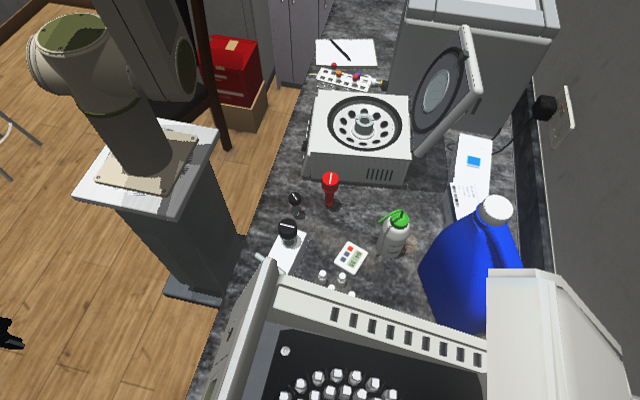

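The scene picture shows the knob at (345,188), the lifter at about (366,185), and the hub at (214,218). The side picture shows the knob at (288,228) and the hub at (364,122). The red screw and the small black knob are decoys.

```bash
cat > h.py <<'E'
import numpy as np,cv2
def ray(s,u,v):
    K=s["intrinsics"];E=s["extrinsics"]
    return E[:3,3],E[:3,:3]@np.linalg.solve(K,[u,v,1.])
def plane(s,u,v,z):
    o,d=ray(s,u,v); return o+d*(z-o[2])/d[2]
def tri(a,b):
    A=np.zeros((3,3));y=np.zeros(3)
    for o,d in(a,b):
        d=d/np.linalg.norm(d);P=np.eye(3)-np.outer(d,d);A+=P;y+=P@o
    return np.linalg.solve(A,y)
E
python3 - <<'E'
from h import *
S=np.load("scene0.npz");D=np.load("side0.npz")
for n,a,b,z in(("knobtop",(345,183),(288,225),126),("hub",(214,216),(364,120),140),):
    print(n,tri(ray(S,*a),ray(D,*b)),plane(S,*a,z),plane(D,*b,z))
print("lifter bar",plane(S,359,174,110),plane(S,374,195,110), "stand ends",plane(S,381,201,50),plane(S,332,229,50))
for n,s in(("scene",S),("side",D)):
    f=s["frame"]; c=f[165:235,300:400] if n=="scene" else f[80:270,240:440]
    k=6 if n=="scene" else 3
    cv2.imwrite(f"pics/{n}c.png",cv2.resize(c,None,fx=k,fy=k,interpolation=cv2.INTER_CUBIC))
E
```

```text
knobtop [ 469.2503028  -181.43691627  126.14724005] [ 467.8281801  -182.28571122  126.        ] [ 470.63126281 -180.46877432  126.        ]
hub [582.48208577 155.25704566 139.28813458] [583.85431497 156.01464151 140.        ] [581.32423539 152.85037194 140.        ]
lifter bar [ 486.31220026 -283.89178478  110.        ] [ 388.40139601 -198.69434279  110.        ] stand ends [ 407.56027815 -281.92663347   50.        ] [432.04456706 -76.97783243  50.        ]
```

View pics/sidec.png

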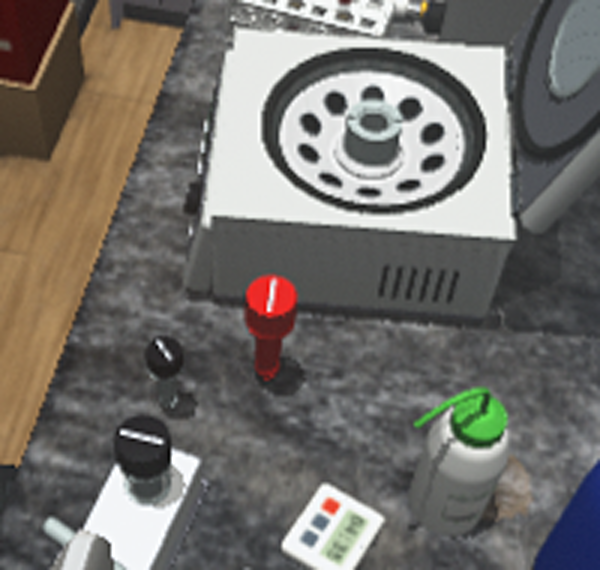

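The side crop shows the screw knob at crop (143,445), with its white line in view. The hub is at crop (373,120), with two notches visible. I'll move above the knob.

Call:
apply_moves(
  series="0.1 -0.075 0 0 -1;0.1 -0.075 0 0 -1;0.1 -0.075 0 0 -1;0.1 -0.075 0 0 -1;0.1 -0.075 0 0 -1",
)

```text
time: 0.52
tool_pos: [281.0, -424.3, 230.7]
tcp_rot: [-180.0, 0.0, 16.2]
ft_force: [0.7, -0.7, 0.7]
finger_gap: 85.6
grip_force: 0.0
```

Call:
apply_moves(
  series="0.1 -0.075 0 0 -1;0.1 -0.075 0 0 -1;0.1 -0.075 0 0 -1;0.1 -0.075 0 0 -1;0.1 -0.075 0 0 -1",
)

```text
time: 0.93
tool_pos: [393.6, -274.2, 231.0]
tcp_rot: [-180.0, 0.0, 16.2]
ft_force: [1.0, -0.2, 0.7]
finger_gap: 85.5
grip_force: 0.0
```

Call:
apply_moves(
  series="0.1 -0.075 0 0 -1;0.1 -0.075 0 0 -1;0 0 0 0 -1;0 0 0 0 -1",
)

```text
time: 1.27
tool_pos: [438.7, -214.2, 230.9]
tcp_rot: [-180.0, 0.0, 16.5]
ft_force: [-0.5, 0.0, 0.3]
finger_gap: 85.2
grip_force: 0.0
```

```bash
cat >> h.py <<'E'
from scipy.spatial.transform import Rotation as Ro
def wsnap(fn=None):
    from bench import sense,snapshot
    q=sense(); s=snapshot("wrist")
    T=np.eye(4);T[:3,:3]=Ro.from_euler("xyz",q["tcp_rot"],degrees=True).as_matrix();T[:3,3]=q["tool_pos"]
    s["extrinsics"]=T@s["tool_from_camera"]
    if fn: cv2.imwrite("pics/"+fn+".png",s["frame"]);np.savez(fn+".npz",**s)
    return q,s
def wray(s,u,v):
    K=s["intrinsics"];x=u-K[0,2];y=v-K[1,2];r=np.hypot(x,y)+1e-9;t=r/K[0,0]
    E=s["extrinsics"];return E[:3,3],E[:3,:3]@np.array([x/r*np.sin(t),y/r*np.sin(t),np.cos(t)])
def wplane(s,u,v,z):
    o,d=wray(s,u,v); return o+d*(z-o[2])/d[2]
def wproj(s,P):
    p=np.linalg.inv(s["extrinsics"])@np.append(P,1.);K=s["intrinsics"];r=np.hypot(p[0],p[1]);t=np.arctan2(r,p[2])
    return K[0,2]+K[0,0]*t*p[0]/r,K[1,2]+K[0,0]*t*p[1]/r
E
python3 - <<'E'
from h import *
q,s=wsnap("w1"); print(q["tool_pos"],q["tcp_rot"],q["joint_pos"],s["tool_from_camera"],s["intrinsics"],wproj(s,[469,-181,126]))
E
```

```text
[ 438.66142942 -214.20888099  230.86264465] [-1.79962585e+02  3.32840596e-02  1.65038044e+01] [-3.20475761e+01 -1.00418164e+01  1.02562939e+02 -1.81359287e-04
  8.75289545e+01  4.14486383e+01] [[ 1.43592272e-03 -9.58254655e-01 -2.85912496e-01  7.33030143e+01]
 [ 9.99998899e-01  1.48325021e-03  5.10286227e-05 -6.32650935e-01]
 [ 3.75181354e-04 -2.85912254e-01  9.58255729e-01 -1.42504145e+02]
 [ 0.00000000e+00  0.00000000e+00  0.00000000e+00  1.00000000e+00]] [[309.70691629   0.         319.15958431]
 [  0.         309.70691629 198.06281771]
 [  0.           0.           1.        ]] (np.float64(291.25921367960143), np.float64(151.53370002336035))
```

View pics/w1.png

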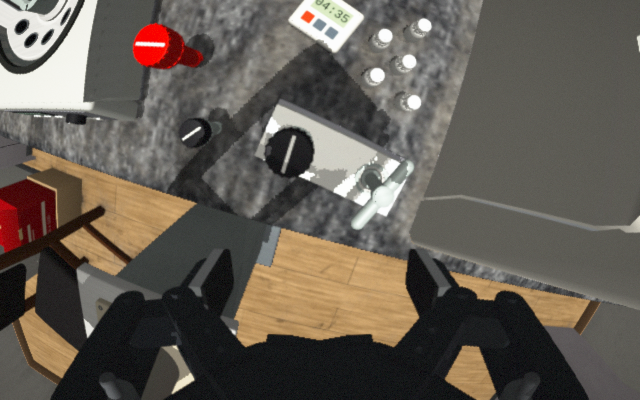

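The wrist view shows the knob's top at about (290,152), with its line from (295,135) to (286,170). The lifter bar is at (382,195). Next I'll measure the line and the stand.

Run:
```python
from h import *
s=dict(np.load("w1.npz")); f=s["frame"]; g=cv2.cvtColor(f,cv2.COLOR_BGR2GRAY)
m=((g<70)*255).astype(np.uint8); m[:, :255]=0; m[:,325:]=0; m[:115]=0;m[185:]=0
n,l,st,c=cv2.connectedComponentsWithStats(m); i=1+st[1:,4].argmax(); print("dark",st[i],c[i])
# line : bright px within 14 px of centre
cx,cy=290,152
yy,xx=np.mgrid[:400,:640]; w=(g>110)&(np.hypot(xx-cx,yy-cy)<20)
n,l,st,c=cv2.connectedComponentsWithStats((w*255).astype(np.uint8)); print(st,c)
i=1+np.argmin(np.hypot(*(c[1:]-[cx,cy]).T)); P=np.array([wplane(s,x,y,126)[:2] for y,x in np.argwhere(l==i)])
mu=P.mean(0);U,S,V=np.linalg.svd(P-mu); t=(P-mu)@V[0]; print("line centre",mu,"az",np.degrees(np.arctan2(V[0][1],V[0][0])),t.min(),t.max())
print("lifter bar ends",wplane(s,405,165,110),wplane(s,357,225,110)); a=wplane(s,283,103,50);b=wplane(s,405,158,50);print("stand edge",a,b)
```

```text
dark [ 265  127   51   58 1855] [290.04043127 154.85336927]
[[     0      0    640    400 255849]
 [   282    135     14     37    151]] [[319.5182979  199.52787777]
 [288.49668874 152.26490066]]
line centre [ 467.7558026  -178.99208756] az 177.83100336447436 -14.521138115883565 15.874678545453664
lifter bar ends [ 484.31871652 -279.14971946  110.        ] [ 418.52406304 -255.71966795  110.        ]
stand edge [ 503.63054457 -155.10583537   50.        ] [ 485.98882454 -296.17235758   50.        ]
```

Call:
apply_moves(
  series="0.063 -0.042 0 0 -1;0.062 -0.042 0 0 -1;0 0 0.1 0 -1;0 0 0.1 0 -1;0 0 0.1 0 -1",
  squeeze=50,
)

```text
time: 1.73
tool_pos: [466.7, -182.9, 140.7]
tcp_rot: [179.9, -0.0, 16.2]
ft_force: [1.2, -1.2, -0.3]
finger_gap: 85.5
grip_force: 0.0
```

Call:
apply_moves(
  series="0 0 0.1 0 -1;0 0 0.05 0 -1;0 0 0 0 -1;0 0 0 0 -1",
)

```text
time: 2.07
tool_pos: [465.6, -182.2, 95.6]
tcp_rot: [-179.9, 0.1, 16.1]
ft_force: [0.1, 0.8, 0.1]
finger_gap: 85.7
grip_force: 0.0
```

```bash
cat >> h.py <<'E'
def knobline(s,ztop,guess,r=22,rm=9):
    g=cv2.cvtColor(s["frame"],cv2.COLOR_BGR2GRAY); cx,cy=guess
    yy,xx=np.mgrid[:400,:640]; w=((g>110)&(np.hypot(xx-cx,yy-cy)<r)).astype(np.uint8)*255
    n,l,st,c=cv2.connectedComponentsWithStats(w)
    k=[i for i in range(1,n) if st[i,4]>20]; print(st[k].tolist(),guess)
    i=min(k,key=lambda i:np.hypot(*(c[i]-[cx,cy])))
    P=np.array([wplane(s,x,y,ztop)[:2] for y,x in np.argwhere(l==i)])
    mu=P.mean(0);V=np.linalg.svd(P-mu)[2];t=(P-mu)@V[0]
    return mu+V[0]*(t.max()+t.min())/2,np.degrees(np.arctan2(V[0][1],V[0][0])),t.max()-t.min()
E
python3 - <<'E'
from h import *
q,s=wsnap("w2"); print(q["tool_pos"],q["tcp_rot"])
print(knobline(s,126,wproj(s,[467.5,-179,126]),40))
D=np.load("side0.npz")
a,b=plane(D,310.7,151.7,130),plane(D,412,159,130);d=b-a;print("centrifuge edge",a,b,np.degrees(np.arctan2(d[1],d[0])))
E
```

```text
[ 465.55298449 -182.21015228   95.55094479] [-1.79911136e+02  1.16938857e-01  1.61442425e+01]
[[301, 253, 28, 61, 431], [288, 312, 37, 11, 123]] (np.float64(314.392218652494), np.float64(282.36909239472504))
(array([ 466.20292961, -179.11024742]), np.float64(177.78580036161813), np.float64(32.03312652649136))
centrifuge edge [471.06443009  26.76969252 130.        ] [715.11791302  62.42898405 130.        ] 8.312812535802736
```

View pics/w2.png

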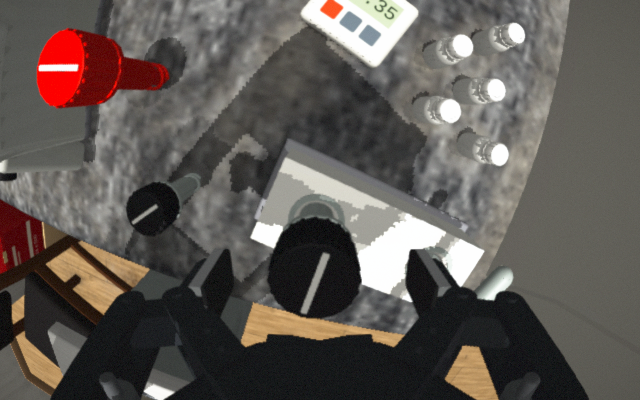

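The knob sits between the open fingers at (314,283). I'll make a small correction and close.

Call:
apply_moves(
  series="0.005 -0.009 0 0 -1;0 0 0 0 1;0 0 0 0 1;0 0 0 0 1;0 0 0 0 1",
  squeeze=50,
)

```text
time: 2.53
tool_pos: [468.1, -178.5, 97.0]
tcp_rot: [180.0, -0.0, 16.3]
ft_force: [-3.2, -0.0, 27.1]
finger_gap: 39.1
grip_force: 42.6
```

Call:
apply_moves(
  series="0 0 0 0 1;0 0 0 0 1;0 0 0 0 1;0 0 0 0 1",
)

```text
time: 2.87
tool_pos: [468.2, -178.5, 97.2]
tcp_rot: [179.9, -0.1, 16.3]
ft_force: [-0.4, 0.1, 5.2]
finger_gap: 38.7
grip_force: 49.8
```

Call:
apply_moves(
  series="0 0 -0.03 0 1;0 0 -0.08 0 1;0 0 -0.12 0 1;0 0 -0.13 0 1;0 0 -0.13 0 1",
)

```text
time: 3.28
tool_pos: [466.6, -177.8, 244.3]
tcp_rot: [-179.9, 0.1, 16.3]
ft_force: [1.0, -0.3, -2.1]
finger_gap: 38.7
grip_force: 52.7
```

Call:
apply_moves(
  series="0 0 -0.13 0 1;0 0 0 0 1;0 0 0 0 1",
)

```text
time: 3.53
tool_pos: [468.9, -178.9, 285.7]
tcp_rot: [179.8, -0.2, 16.3]
ft_force: [-0.5, -0.0, -1.8]
finger_gap: 38.5
grip_force: 52.8
```

Run:
```python
from h import *
q,s=wsnap("w3"); print(q)
z=q["tool_pos"][2]+126-97.2
print(knobline(s,z,wproj(s,np.append(q["tool_pos"][:2],z)),40))
```

```text
{'time': 3.5333, 'joint_pos': array([-2.67377271e+01, -9.15806527e+00,  9.61031954e+01, -1.83984352e-03,
        9.27250342e+01,  4.69961451e+01]), 'qd': array([-8.95679448e-02,  2.27790432e+00,  4.91907536e+00, -5.53784876e-02,
       -1.23423197e+00,  2.55323248e-03]), 'joint_efforts': array([ 4.13422112e-02, -4.61610460e+01, -5.51580906e+01, -2.63393951e-03,
        3.43429148e-01,  1.90403171e-05]), 'tool_pos': array([ 468.89871493, -178.90157809,  285.68061714]), 'tcp_rot': array([179.77369149,  -0.23995767,  16.26650886]), 'ft_force': array([-0.52849287, -0.01840818, -1.79679276]), 'wrist_torque': array([ 0.00759011, -0.00931745, -0.04469003]), 'grip_force': 52.796496748924255, 'finger_gap': 38.46762906134193}
[[306, 259, 28, 58, 354], [296, 309, 58, 17, 141]] (np.float64(320.7549432233539), np.float64(285.3704866310665))
(array([ 466.81088928, -178.72022709]), np.float64(177.9563732441691), np.float64(31.43610490478214))
```

View pics/w3.png

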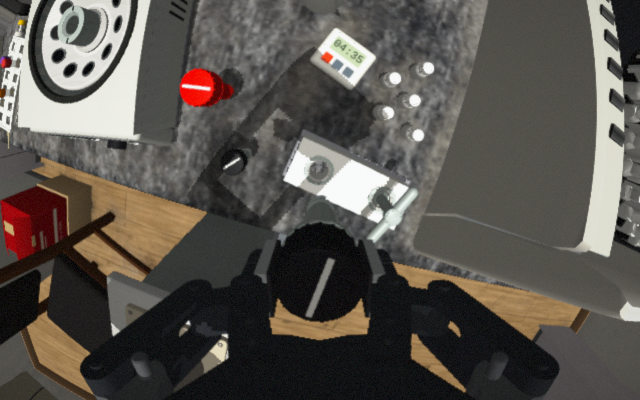

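The screw is held, with its white line at (319,288), and the hub is visible at (75,28). I'll go to a viewpoint just short of the hub.

Call:
apply_moves(
  series="0.03 -0.12 0 0 1;0.03 -0.12 0 0 1;0.03 -0.12 0 0 1;0.03 -0.12 0 0 1;0.03 -0.12 0 0 1",
)

```text
time: 4.0
tool_pos: [458.7, 8.7, 279.5]
tcp_rot: [-179.9, 0.2, 16.2]
ft_force: [1.0, -0.2, -1.5]
finger_gap: 38.8
grip_force: 52.7
```

Call:
apply_moves(
  series="0.03 -0.12 0 0 1;0.03 -0.12 0 0 1;0.03 -0.12 0 0 1;0 0 0 0 1;0 0 0 0 1",
)

```text
time: 4.42
tool_pos: [454.4, 120.2, 279.6]
tcp_rot: [-180.0, 0.3, 16.5]
ft_force: [-0.3, -0.7, -2.4]
finger_gap: 38.8
grip_force: 52.8
```

Run:
```python
from h import *
q,s=wsnap("w4"); print(q["tool_pos"],q["tcp_rot"])
u,v=wproj(s,[582.5,155,140]);print(u,v)
u,v=int(u),int(v);a=max(v-60,0)
cv2.imwrite("pics/w4c.png",cv2.resize(s["frame"][a:a+120,u-70:u+70],None,fx=5,fy=5,interpolation=cv2.INTER_CUBIC));print("crop origin",u-70,a)
z=q["tool_pos"][2]+126-97.2
k,az,L=knobline(s,z,(319,288),40);print(k-q["tool_pos"][:2],az,L)
```

```text
[454.40592207 120.16689182 279.57744615] [-179.95862493    0.27448089   16.51229163]
323.57450490967665 43.14530030720323
crop origin 253 0
[[307, 259, 27, 57, 306]] (319, 288)
[-1.76120257  0.09659552] 178.20471050191892 31.237714943098908
```

View pics/w4c.png

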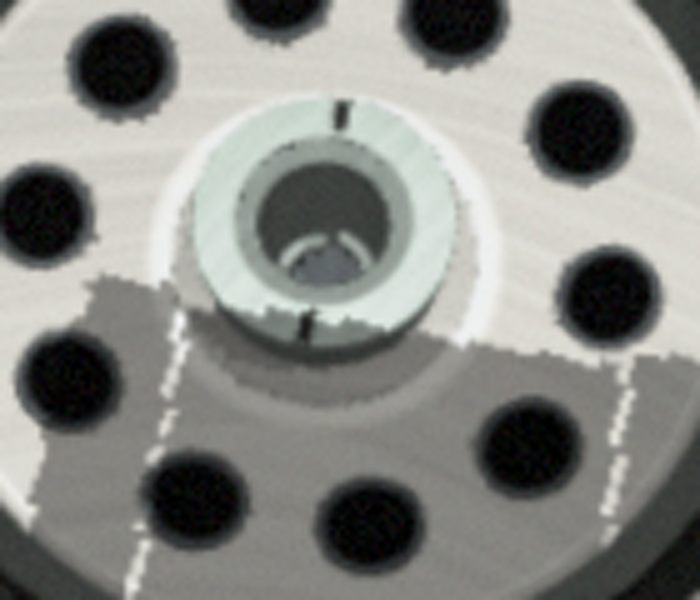

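The crop shows the hub's notches at crop (342,115) and (307,325). The mouth is centred near (324,220).

Run:
```python
from h import *
s=dict(np.load("w4.npz"))
p=lambda x,y:wplane(s,253+x/5-.4,y/5-.4,140)[:2]
a,b=p(342,115),p(307,325); print(a,b,(a+b)/2,np.linalg.norm(a-b))
d=a-b;print("notch az",np.degrees(np.arctan2(d[1],d[0])))
L,R,T,B=p(193,225),p(457,222),p(323,96),p(323,348);print((L+R)/2,(T+B)/2,np.linalg.norm(L-R),np.linalg.norm(T-B))
```

```text
[600.8190639  162.84575245] [560.79916571 157.42983183] [580.80911481 160.13779214] 40.38470561635711
notch az 7.707055222432378
[580.24310706 159.89339592] [580.478485   160.32798359] 47.15012431667367 47.904089012616396
```

Call:
apply_moves(
  series="0 0 0 -0.0625 1;0 0 0 -0.0625 1;0 0 0 -0.0625 1;0 0 0 -0.0625 1;0 0 0 -0.0625 1",
)

```text
time: 4.88
tool_pos: [455.7, 116.6, 280.9]
tcp_rot: [-179.9, 0.1, 52.3]
ft_force: [-0.0, 0.3, -2.4]
finger_gap: 38.5
grip_force: 52.8
```

Call:
apply_moves(
  series="0 0 0 -0.0625 1;0 0 0 -0.0625 1;0 0 0 -0.0625 1;0 0 0 -0.0625 1;0 0 0 -0.0625 1",
)

```text
time: 5.3
tool_pos: [455.7, 116.6, 280.9]
tcp_rot: [-179.9, 0.0, 88.1]
ft_force: [0.3, -0.4, -1.9]
finger_gap: 38.8
grip_force: 52.8
```

Call:
apply_moves(
  series="0 0 0 -0.0625 1;0 0 0 -0.0625 1;0 0 0 -0.0625 1;0 0 0 -0.0625 1;0 0 0 -0.0625 1",
)

```text
time: 5.72
tool_pos: [455.8, 116.6, 280.9]
tcp_rot: [-179.9, -0.0, 123.9]
ft_force: [1.1, 0.2, -2.2]
finger_gap: 38.8
grip_force: 52.9
```

Call:
apply_moves(
  series="0 0 0 -0.0625 1;0 0 0 -0.0625 1;0 0 0 -0.0625 1;0 0 0 -0.0625 1;0 0 0 -0.0625 1",
)

```text
time: 6.13
tool_pos: [455.8, 116.6, 280.9]
tcp_rot: [-179.9, -0.1, 159.7]
ft_force: [0.4, 0.2, -2.7]
finger_gap: 38.5
grip_force: 52.9
```

Call:
apply_moves(
  series="0 0 0 -0.0625 1;0 0 0 -0.0625 1;0 0 0 -0.0625 1;0 0 0 -0.0625 1;0 0 0 -0.0625 1",
)

```text
time: 6.55
tool_pos: [455.7, 116.6, 280.9]
tcp_rot: [-180.0, -0.1, -164.5]
ft_force: [-0.3, -0.3, -1.5]
finger_gap: 38.4
grip_force: 52.9
```

Call:
apply_moves(
  series="0 0 0 -0.0625 1;0 0 0 -0.0625 1;0 0 0 -0.0625 1;0 0 0 -0.035 1;0 0 0 0 1",
)

```text
time: 6.97
tool_pos: [455.8, 116.7, 281.0]
tcp_rot: [179.9, -0.1, -139.1]
ft_force: [-0.2, 1.3, -2.2]
finger_gap: 38.5
grip_force: 52.9
```

Call:
apply_moves(
  series="-0.101 -0.04 0 0 1;-0.101 -0.04 0 0 1;-0.101 -0.04 0 0 1;-0.101 -0.041 0 0 1;0 0 0 0 1",
)

```text
time: 7.38
tool_pos: [582.4, 160.7, 277.3]
tcp_rot: [179.8, -0.3, -139.5]
ft_force: [0.2, -0.0, -2.9]
finger_gap: 38.7
grip_force: 52.9
```

Call:
apply_moves(
  series="0 0 0 0 1;0 0 0 0 1;0 0 0 0 1",
)

```text
time: 7.63
tool_pos: [578.9, 160.1, 282.5]
tcp_rot: [-180.0, -0.0, -139.3]
ft_force: [-0.8, 0.1, -1.1]
finger_gap: 38.3
grip_force: 52.9
```

Run:
```python
from h import *
q,s=wsnap("w5"); print(q["tool_pos"],q["tcp_rot"],q["joint_pos"])
z=q["tool_pos"][2]+126-97.2
k,az,L=knobline(s,z,(319,288),40);print(k,k-q["tool_pos"][:2],az,L)
u,v=wproj(s,[580.5,160,140]);print(u,v);u,v=int(u),int(v)
cv2.imwrite("pics/w5c.png",cv2.resize(s["frame"][v-60:v+60,u-70:u+70],None,fx=5,fy=5,interpolation=cv2.INTER_CUBIC));print("origin",u-70,v-60)
```

```text
[578.87211162 160.14635887 282.48599326] [-1.79994988e+02 -1.07357318e-02 -1.39308867e+02] [ 1.05800003e+01  6.67740396e+00  8.08234061e+01 -9.73081805e-03
  9.25059625e+01 -1.20111558e+02]
[[307, 260, 27, 56, 292]] (319, 288)
[580.89854902 162.50563971] [2.0264374  2.35928084] 22.399994368376163 30.992345068415688
317.35109874243045 186.0293988612344
origin 247 126
```

View pics/w5c.png

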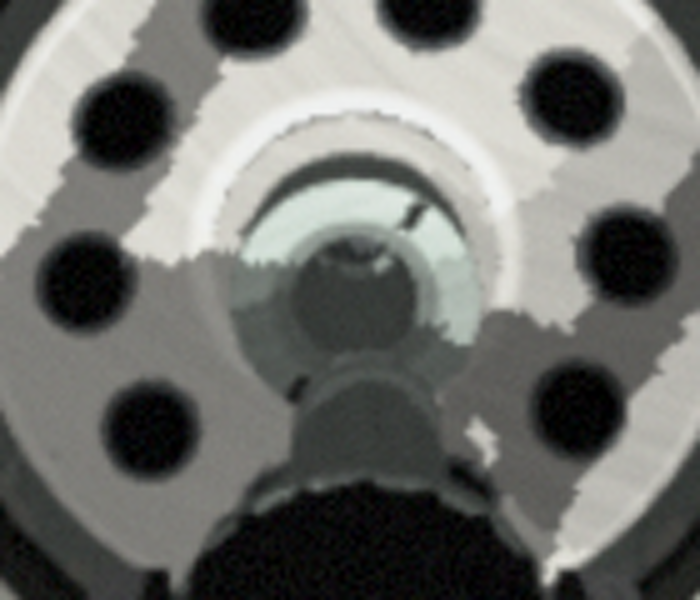

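The notches are at crop (414,215) and (300,386), so the hub centre is at about (357,300). The hanging shank is at x≈370.

Run:
```python
from h import *
s=dict(np.load("w5.npz"))
p=lambda x,y,z=140:wplane(s,247+x/5-.4,126+y/5-.4,z)[:2]
a,b=p(414,215),p(300,386);d=a-b;print(a,b,(a+b)/2,np.linalg.norm(d),np.degrees(np.arctan2(d[1],d[0])))
z=282.5+28.8
k=np.array([580.9,162.5])
for zz in(z,z-36,z-60,z-88,z-110,z-120): u,v=wproj(s,[*k,zz]);print(zz,((u-247+.4)*5,(v-126+.4)*5))
```

```text
[560.32282763 157.54024259] [599.95192283 163.02864774] [580.13737523 160.28444517] 40.0073465497459 -172.11501697837667
311.3 (np.float64(361.87617824950235), np.float64(817.9927715430547))
275.3 (np.float64(362.0428081317864), np.float64(633.8213255904226))
251.3 (np.float64(362.12439160966414), np.float64(545.5298858006278))
223.3 (np.float64(362.19941570512117), np.float64(465.36063361407315))
201.3 (np.float64(362.2471462621213), np.float64(414.8488122026964))
191.3 (np.float64(362.2662669876838), np.float64(394.7187458106376))
```

Call:
apply_moves(
  series="0.0073 -0.0057 0.07 0 1;0 0 0.07 0 1;0 0 0 0 1;0 0 0 0 1",
)

```text
time: 8.02
tool_pos: [577.6, 157.8, 240.0]
tcp_rot: [179.9, -0.1, -139.2]
ft_force: [-0.2, 0.5, -2.1]
finger_gap: 38.6
grip_force: 52.8
```

Run:
```python
from h import *
q,s=wsnap("w6"); print(q["tool_pos"],q["tcp_rot"])
cv2.imwrite("pics/w6c.png",cv2.resize(s["frame"][140:290,230:410],None,fx=4,fy=4,interpolation=cv2.INTER_CUBIC))
for P in([580.2,160.2,140],[580.2,160.2,q["tool_pos"][2]+28.8],[580.2,160.2,q["tool_pos"][2]-81.7],):
    u,v=wproj(s,P);print(((u-230+.4)*4,(v-140+.4)*4))
```

```text
[577.55777656 157.83955022 239.95890491] [ 1.79944453e+02 -9.50176555e-02 -1.39228329e+02]
(np.float64(355.3623554775253), np.float64(249.51731138101306))
(np.float64(354.10449868786225), np.float64(601.5724242300358))
(np.float64(355.25509386080114), np.float64(277.95164397701615))
```

View pics/w6c.png

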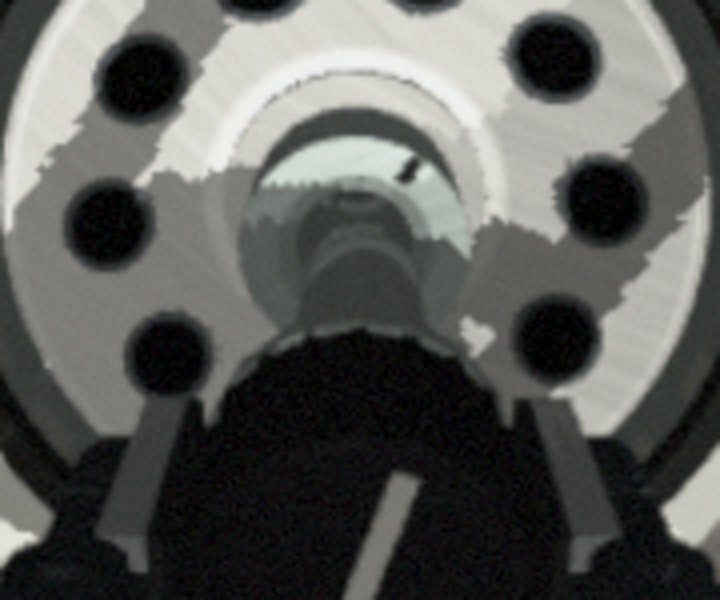

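The view shows the hub centred at x≈355 and the shank at about 359, so they're nearly aligned sideways. I'll use depth to check the fore-aft alignment.

Run:
```python
from h import *
s=dict(np.load("w6.npz"));K=s["intrinsics"];D=s["depth"];v,u=np.mgrid[:400,:640]
x=u-K[0,2];y=v-K[1,2];r=np.hypot(x,y)+1e-9;t=r/K[0,0]
Z=D; c=np.stack([x/r*np.tan(t)*Z,y/r*np.tan(t)*Z,Z],-1)
T=s["tool_from_camera"];P=c@T[:3,:3].T+T[:3,3]   # tool frame
w=(D>0)&(np.hypot(P[...,0],P[...,1])<18)
E=s["extrinsics"]@np.linalg.inv(T)
for a in(-10,0,10,20,30,40,50,60,70,76,80,84,88,92):
    m=w&(abs(P[...,2]-a)<2)
    if m.sum()>5:
        q=P[m];A=np.c_[2*q[:,:2],np.ones(len(q))];f=np.linalg.lstsq(A,(q[:,:2]**2).sum(1),rcond=None)[0]
        print(a,m.sum(),"x max",np.percentile(q[:,0],97).round(1),"y",q[:,1].min().round(1),q[:,1].max().round(1),"circle",f[:2].round(1),np.sqrt(max(0,f[2]+f[:2]@f[:2])).round(1))
h=(D>0)&(abs((P@E[:3,:3].T+E[:3,3])[...,2]-140)<3)&(np.hypot(P[...,0],P[...,1])<32);q=P[h]
A=q[np.hypot(q[:,0]-0,q[:,1])>20];print("hub y",q[:,1].min(),q[:,1].max(),"x max",q[:,0].max())
p=E[:3,:3].T@(np.array([580.2,160.2,140])-E[:3,3]);print("hub in tool",p)
```

```text
-10 159 x max 17.6 y -14.7 11.3 circle [-0.5  0.1] 17.7
0 80 x max 17.5 y -14.6 11.0 circle [-0.8  0.1] 17.9
40 52 x max 8.1 y -8.5 9.3 circle [-2.4  0.8] 10.4
50 59 x max 8.3 y -9.4 11.7 circle [-2.7  1. ] 10.7
60 18 x max 8.6 y -7.8 7.3 circle [-1.5  0.8] 9.6
70 58 x max 7.2 y -9.7 11.3 circle [-2.9  0.5] 9.6
76 62 x max 6.4 y -9.3 11.7 circle [-3.4  1. ] 9.5
80 55 x max 7.9 y -8.5 6.4 circle [ 1.5 -0.3] 6.0
hub y -24.51790548239103 23.678313752857694 x max 20.185576529870794
hub in tool [-3.70825032e+00 -3.47854355e-02  9.99529060e+01]
```

Call:
apply_moves(
  series="-0.0025 -0.0037 0 0 1;0 0 0 0 1;0 0 0.03 0 1;0 0 0.03 0 1;0 0 0.03 0 1",
)

```text
time: 8.48
tool_pos: [580.2, 157.9, 212.5]
tcp_rot: [-180.0, 0.0, -139.2]
ft_force: [-1.2, -0.5, -1.6]
finger_gap: 38.7
grip_force: 52.9
```

Call:
apply_moves(
  series="0 0 0.03 0 1;0 0 0.03 0 1;0 0 0 0 1",
)

```text
time: 8.73
tool_pos: [578.6, 157.6, 191.7]
tcp_rot: [179.9, -0.2, -139.2]
ft_force: [-0.8, -0.2, -3.3]
finger_gap: 38.9
grip_force: 52.9
```

Call:
apply_moves(
  series="0 0 0.03 0 1;0 0 0.03 0 1;0 0 0.02 0 1;0 0 0 0 1;0 0 0 0 1",
)

```text
time: 9.15
tool_pos: [580.0, 157.9, 170.7]
tcp_rot: [180.0, -0.0, -139.2]
ft_force: [-1.2, -0.0, -2.0]
finger_gap: 38.6
grip_force: 52.9
```

Call:
apply_moves(
  series="0 0 0.01 0 1;0 0 0 0 1;0 0 0 0 1",
)

```text
time: 9.4
tool_pos: [580.1, 157.9, 168.3]
tcp_rot: [180.0, -0.0, -139.2]
ft_force: [-1.5, -0.0, -2.9]
finger_gap: 38.8
grip_force: 53.0
```

Next I'll feel for the thread in small steps. I expect contact at TCP z≈154.

Call:
apply_moves(
  series="0 0 0.01 0 1;0 0 0.01 0 1;0 0 0.01 0 1;0 0 0 0 1",
)

```text
time: 9.73
tool_pos: [580.0, 157.8, 158.4]
tcp_rot: [180.0, -0.0, -139.2]
ft_force: [-0.5, 0.3, -3.6]
finger_gap: 38.7
grip_force: 53.0
```

Call:
apply_moves(
  series="0 0 0.006 0 1;0 0 0 0 1",
)

```text
time: 9.9
tool_pos: [580.0, 157.9, 157.1]
tcp_rot: [180.0, -0.0, -139.2]
ft_force: [-3.1, 0.3, -2.9]
finger_gap: 38.4
grip_force: 53.0
```

Call:
apply_moves(
  series="0 0 0.006 0 1;0 0 0 0 1",
)

```text
time: 10.07
tool_pos: [580.1, 157.9, 155.4]
tcp_rot: [180.0, -0.0, -139.2]
ft_force: [-2.2, 0.2, -1.2]
finger_gap: 38.5
grip_force: 53.0
```

Call:
apply_moves(
  series="0 0 0.004 0 1;0 0 0 0 1",
)

```text
time: 10.23
tool_pos: [580.1, 158.0, 154.6]
tcp_rot: [180.0, -0.0, -139.2]
ft_force: [-4.1, -0.5, 0.6]
finger_gap: 38.4
grip_force: 53.3
```

Call:
apply_moves(
  series="0 0 0.004 0 1;0 0 0 0 1",
)

```text
time: 10.4
tool_pos: [580.3, 158.0, 154.5]
tcp_rot: [-180.0, 0.0, -139.2]
ft_force: [-7.4, -0.6, 6.9]
finger_gap: 38.4
grip_force: 54.0
```

Contact is at z≈154.6, so the flange is about 7 mm up, which fits the engaged side of the thread. I'll ease the side load, then turn clockwise while sinking at the thread's pitch.

Call:
apply_moves(
  series="0.0025 0.0022 -0.001 0 1;0 0 0 0.04 1;0 0 0.0007 0.04 1;0 0 0.0007 0.04 1;0 0 0 0 1",
)

```text
time: 10.82
tool_pos: [579.7, 158.4, 153.9]
tcp_rot: [180.0, 0.1, -153.2]
ft_force: [-3.4, 2.0, 3.1]
finger_gap: 38.7
grip_force: 53.4
```

Call:
apply_moves(
  series="0 0 0.001 0.06 1;0 0 0.001 0.06 1;0 0 0.001 0.06 1;0 0 0 0 1",
)

```text
time: 11.15
tool_pos: [579.5, 158.8, 153.0]
tcp_rot: [179.9, 0.1, -173.8]
ft_force: [-3.4, 2.0, 4.5]
finger_gap: 38.3
grip_force: 53.5
```

Call:
apply_moves(
  series="0.0008 0.0025 0.001 0.06 1;0.0008 0.0025 0.001 0.06 1;0.0004 0.0012 0.001 0.06 1;0.0004 0.0012 0.001 0.06 1;0 0 0 0 1",
)

```text
time: 11.57
tool_pos: [579.2, 160.3, 151.8]
tcp_rot: [180.0, 0.1, 158.8]
ft_force: [-2.9, 0.5, 3.0]
finger_gap: 38.8
grip_force: 53.4
```

Call:
apply_moves(
  series="0.0004 0.0012 0.001 0.06 1;0.0004 0.0012 0.001 0.06 1;0.0004 0.0012 0.001 0.06 1;0.0004 0.0012 0.001 0.06 1;0 0 0 0 1",
)

```text
time: 11.98
tool_pos: [579.3, 161.5, 150.4]
tcp_rot: [180.0, 0.0, 131.4]
ft_force: [-3.8, -0.4, 5.1]
finger_gap: 38.5
grip_force: 53.5
```

Call:
apply_moves(
  series="0.0004 0.0012 0.001 0.06 1;0.0004 0.0012 0.001 0.06 1;0.0004 0.0012 0.001 0.06 1;0.0004 0.0012 0.001 0.06 1;0 0 0 0 1",
)

```text
time: 12.4
tool_pos: [580.1, 162.5, 149.1]
tcp_rot: [180.0, 0.0, 104.0]
ft_force: [-3.7, -1.0, 6.5]
finger_gap: 38.6
grip_force: 53.5
```

Call:
apply_moves(
  series="0.0004 0.0012 0.001 0.06 1;0.0004 0.0012 0.001 0.06 1;0.0004 0.0012 0.001 0.06 1;0.0004 0.0012 0.001 0.06 1;0 0 0 0 1",
)

```text
time: 12.82
tool_pos: [581.4, 162.7, 147.9]
tcp_rot: [180.0, 0.0, 76.5]
ft_force: [-4.1, -2.2, 5.5]
finger_gap: 39.1
grip_force: 53.5
```

Run:
```python
from h import *
q,s=wsnap("w7"); print(q["tool_pos"],q["tcp_rot"],q["wrist_torque"],q["ft_force"],q["joint_pos"])
z=140+20.5+15.5+5
k,az,L=knobline(s,177,(319,288),40);print(k,az,L)
```

```text
[581.40448037 162.73461813 147.94523971] [1.79973108e+02 4.03167339e-02 7.64861767e+01] [-0.39258992  0.94543591 -0.05689978] [-4.07388145 -2.23722648  5.45641429] [ 1.08011649e+01  1.10223928e+01  9.01484492e+01 -4.87381713e-02
  7.88212556e+01  2.43244244e+01]
[[307, 259, 27, 58, 335], [293, 316, 55, 12, 281]] (319, 288)
[581.24801763 161.56997094] -121.83111172912676 31.454059626559015
```

The knob turns with the gripper without slipping. I'll do the last bit, watching force and torque.

Call:
apply_moves(
  series="0.0003 0.0008 0.0007 0.04 1;0.0003 0.0008 0.0007 0.04 1;0.0003 0.0008 0.0007 0.04 1;0 0 0 0 1",
)

```text
time: 13.2
tool_pos: [581.9, 162.6, 147.4]
tcp_rot: [180.0, 0.1, 62.9]
ft_force: [-5.9, -3.4, 7.2]
finger_gap: 38.5
grip_force: 53.7
```

```bash
python3 -c "
from bench import sense
q=sense();print(q['tool_pos'],q['tcp_rot'],q['wrist_torque'],q['ft_force'])"
```

```text
[581.93817891 162.64886675 147.42246726] [1.79982330e+02 5.86096380e-02 6.29020635e+01] [-0.54393716  1.17316301 -0.0649454 ] [-5.94951989 -3.37482112  7.21634573]
```

Call:
apply_moves(
  series="0.0003 0.0008 0.0007 0.04 1;0.0003 0.0008 0.0007 0.04 1;0 0 0 0 1",
)

```text
time: 13.45
tool_pos: [582.2, 162.5, 147.4]
tcp_rot: [180.0, 0.1, 53.7]
ft_force: [-9.0, -3.9, 10.2]
finger_gap: 38.7
grip_force: 54.1
```

```bash
python3 -c "
from bench import sense
q=sense();print(q['tool_pos'],q['tcp_rot'],q['wrist_torque'],q['ft_force'])"
```

```text
[582.19980073 162.49683851 147.38033864] [1.79990859e+02 7.70756329e-02 5.37399814e+01] [-0.58827125  1.61137797  0.06140424] [-9.01729032 -3.88362168 10.18273002]
```

Call:
apply_moves(
  series="-0.002 -0.002 0 0.05 1;0.0003 0.001 0 0.05 1;0.0003 0.001 0 0.05 1;0 0 0 0 1",
)

```text
time: 13.78
tool_pos: [582.4, 162.1, 147.4]
tcp_rot: [179.9, 0.0, 36.5]
ft_force: [-5.5, -3.8, 8.1]
finger_gap: 38.4
grip_force: 53.8
```

Run:
```python
from h import *
q,s=wsnap("w8"); print(q["tool_pos"],q["tcp_rot"],q["wrist_torque"],q["ft_force"])
k,az,L=knobline(s,176,(319,288),40);print(k,az,L)
```

```text
[582.42290724 162.08981353 147.36762669] [1.79935596e+02 1.04892439e-02 3.64705773e+01] [-0.54202056  0.98305232 -0.00648067] [-5.49221825 -3.78236882  8.08643324]
[[307, 259, 27, 57, 311], [285, 308, 65, 20, 324]] (319, 288)
[580.81445299 161.42710699] -161.77654502338925 31.17812377892951
```

Call:
apply_moves(
  series="0.0003 0.001 0 0.05 1;0.0003 0.001 0 0.05 1;0.0003 0.001 0 0.05 1;0 0 0 0 1",
)

```text
time: 14.17
tool_pos: [582.9, 161.5, 147.4]
tcp_rot: [179.9, 0.0, 19.3]
ft_force: [-6.7, -4.0, 8.6]
finger_gap: 38.6
grip_force: 53.9
```

Run:
```python
from h import *
q,s=wsnap("w9"); print(q["tool_pos"],q["tcp_rot"],q["wrist_torque"],q["ft_force"],q["joint_pos"][5])
k,az,L=knobline(s,176,(319,288),40);print(k,az,L)
```

```text
[582.86205538 161.4573246  147.35141184] [1.79940909e+02 2.36702772e-02 1.92859621e+01] [-0.46201168  1.28180398 -0.03871621] [-6.71264501 -3.96107609  8.60596151] 81.39079572092557
[[307, 259, 27, 58, 331], [287, 309, 67, 19, 338]] (319, 288)
[580.8614814  161.39356104] -179.04396463788885 31.306137114072538
```

Call:
apply_moves(
  series="0.0003 0.001 0 0.05 1;0.0003 0.001 0 0.05 1;0.0003 0.001 0 0.05 1;0 0 0 0 1",
)

```text
time: 14.55
tool_pos: [583.0, 160.6, 147.2]
tcp_rot: [179.9, 0.0, 2.1]
ft_force: [-9.1, -5.7, 9.5]
finger_gap: 38.4
grip_force: 53.9
```

Run:
```python
from h import *
from bench import snapshot
q,s=wsnap("w10"); print(q["tool_pos"],q["tcp_rot"],q["wrist_torque"],q["ft_force"],q["joint_pos"][5])
k,az,L=knobline(s,176,(319,288),40);print(k,az,L)
d=snapshot("side")["frame"];c=snapshot("scene")["frame"]
cv2.imwrite("pics/mix.png",np.hstack([cv2.resize(d[90:150,330:400],None,fx=5,fy=5,interpolation=cv2.INTER_CUBIC),cv2.resize(c[180:240,180:250],None,fx=5,fy=5,interpolation=cv2.INTER_CUBIC)]))
```

```text
[583.02797118 160.5628719  147.17310368] [1.79920759e+02 4.47149240e-02 2.14146202e+00] [-0.48415995  1.5322268   0.14705668] [-9.09265154 -5.67567791  9.51992057] 98.45668681990267
[[307, 259, 27, 58, 326], [285, 308, 65, 20, 324]] (319, 288)
[580.98219249 161.15174145] 163.9664801585652 31.271540457633513
```

Call:
apply_moves(
  series="-0.003 0.002 0 0.05 1;0.0003 0.001 0 0.05 1;0.0003 0.001 0 0.05 1;0 0 0 0 1",
)

```text
time: 15.03
tool_pos: [584.0, 159.4, 147.1]
tcp_rot: [180.0, -0.2, -15.0]
ft_force: [3.7, -3.6, 2.7]
finger_gap: 38.8
grip_force: 53.3
```

Run:
```python
from h import *
q,s=wsnap("w11"); print(q["tool_pos"],q["tcp_rot"],q["wrist_torque"],q["ft_force"],q["joint_pos"][5])
k,az,L=knobline(s,176,(319,288),40);print(k,az,L)
```

```text
[584.02933275 159.42959268 147.14873857] [179.99343744  -0.19293656 -15.03177497] [-0.77953453 -0.47718642  0.38181428] [ 3.73499065 -3.6396559   2.65254533] 115.52070972067025
[[314, 261, 12, 59, 314], [290, 313, 61, 15, 198]] (319, 288)
[580.61578172 161.09328415] 159.23755374588356 31.126197643941882
```

The knob stopped turning and slipped in the pads, with torque at 0.38 N·m, so the thread is snug. I'll release and retreat.

Call:
apply_moves(
  series="0 0 0 0 -0.3;0 0 0 0 -1;0 0 0 0 -1;0 0 0 0 -1;0 0 0 0 -1",
)

```text
time: 15.5
tool_pos: [582.4, 160.3, 146.1]
tcp_rot: [180.0, 0.0, -15.2]
ft_force: [0.0, -0.3, 0.6]
finger_gap: 85.3
grip_force: 0.0
```

Call:
apply_moves(
  series="0 0 -0.06 0 -1;0 0 -0.13 0 -1;0 0 -0.13 0 -1;0 0 0 0 -1;0 0 0 0 -1",
)

```text
time: 15.92
tool_pos: [584.6, 160.7, 246.5]
tcp_rot: [-179.8, -0.4, -15.2]
ft_force: [-0.1, -0.4, -1.7]
finger_gap: 85.6
grip_force: 0.0
```

Run:
```python
from h import *
q,s=wsnap("w12"); print(q["tool_pos"],q["tcp_rot"],q["ft_force"],q["finger_gap"])
K=s["intrinsics"];D=s["depth"];v,u=np.mgrid[:400,:640]
x=u-K[0,2];y=v-K[1,2];r=np.hypot(x,y)+1e-9;t=r/K[0,0]
c=np.stack([x/r*np.tan(t)*D,y/r*np.tan(t)*D,D],-1);E=s["extrinsics"];P=c@E[:3,:3].T+E[:3,3]
R=np.hypot(P[...,0]-580.3,P[...,1]-160.3)
for a,b in((0,17),(21.8,23.2)):
    m=(D>0)&(R>=a)&(R<b)&(P[...,2]>125);print(a,b,m.sum(),np.percentile(P[m][:,2],[10,50,90]))
m=(D>0)&(R<17)&(P[...,2]>165);X=P[m];print("plane",np.linalg.lstsq(np.c_[X[:,:2]-[580,160],np.ones(len(X))],X[:,2],rcond=None)[0])
print(knobline(s,176,wproj(s,[580.3,160.3,176]),22))
u0,v0=map(int,wproj(s,[580.3,160.3,150]));print(u0,v0)
cv2.imwrite("pics/w12c.png",cv2.resize(s["frame"][max(v0-60,0):v0+60,u0-70:u0+70],None,fx=5,fy=5,interpolation=cv2.INTER_CUBIC))
```

```text
[584.59530173 160.67729775 246.49843135] [-179.81718414   -0.36127904  -15.19308194] [-0.1483852  -0.36542614 -1.68188311] 85.5735494420165
0 17 5712 [175.6199491  329.07784061 341.0736465 ]
21.8 23.2 392 [139.52700414 324.93937107 344.60582835]
plane [  7.21729998  -1.80142449 209.69506605]
[[318, 195, 8, 42, 146]] (np.float64(322.5457579979452), np.float64(216.14295208327346))
(array([580.58878621, 161.03507274]), np.float64(159.59682795224296), np.float64(32.133181134410165))
322 205
```

View pics/w12c.png

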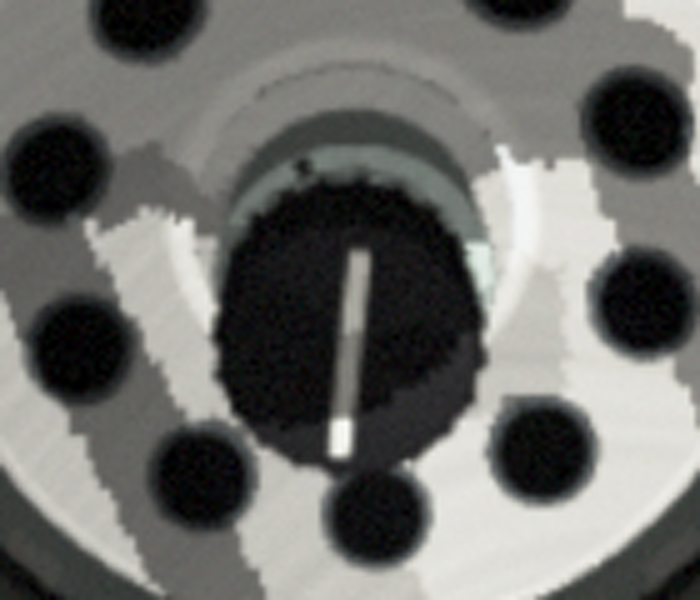

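The screw stands centred in the hub, with its line from (358,250) to (340,455), and its flange appears to be down. I'll check the height with depth.

Run:
```python
from h import *
s=dict(np.load("w12.npz"))
K=s["intrinsics"];D=s["depth"];v,u=np.mgrid[:400,:640]
x=u-K[0,2];y=v-K[1,2];r=np.hypot(x,y)+1e-9;t=r/K[0,0]
c=np.stack([x/r*np.tan(t)*D,y/r*np.tan(t)*D,D],-1);E=s["extrinsics"];P=c@E[:3,:3].T+E[:3,3]
R=np.hypot(P[...,0]-580.4,P[...,1]-160.7);Z=P[...,2]
for a,b in((0,10),(0,17),(22,23.5)):
    m=(D>0)&(R>=a)&(R<b)&(Z>130)&(Z<200);print(a,b,m.sum(),np.percentile(Z[m],[5,25,50,75,95]))
m=(D>0)&(R<17)&(Z>165)&(Z<190);X=P[m];print("plane",np.linalg.lstsq(np.c_[X[:,:2]-[580,160],np.ones(len(X))],X[:,2],rcond=None)[0])
```

```text
0 10 549 [174.76388041 175.4316665  175.83830886 176.29509839 176.98875076]
0 17 1582 [174.72420793 175.38040091 175.81601747 176.25849925 176.89603593]
22 23.5 165 [138.83591097 139.44469188 139.91229857 140.31699537 141.03292292]
plane [ 1.37662763e-03 -9.88692133e-04  1.75826162e+02]
```

The knob's top is 35.9 mm above the hub, against a nominal 36.0 mm, and it's level. That means the flange is flush.

```bash
python3 -c "
from bench import hand_in
print(hand_in())"
```

```text
the job is handed in; nothing more can be done
None
```

The hold-down screw is screwed in until snug with its flange flush on the hub (knob top measured 35.9 mm above the hub, nominal 36.0), the T-handled tool was never touched, and the job was handed in at about 16 s.

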